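# Press both lid clasps of a sample box shut on the bench's closing bar

### The job

Both lid clasps of the sample box stand open. Press each one home against the closing bar, one end of the box and then, after turning the box round, the other; work by feel, do not touch the clasps with the robot itself and press the bar with no more than 40 N. Then leave the closed box standing on the bench, clear of the bar.

Things in the scene. Friction and masses are not known exactly. Their poses are not given: they have to be found in the camera images.
- box: White oblong sample box with grey lid, 112 long (x) x 60 wide (y) x 64 mm high, about 0.45 kg, standing on the bench. Origin: centre of its underside, z up. The long sides, 60 mm apart, are flat and bare, for gripping. Each short end (+x, -x) has a grey clasp hinged at the lid's edge, open at the start (free edge 71 to 82 mm from the box's middle, 22 to 28 mm up).
- clasp_a: Clasp on the box's +x end: grey flap 40 wide, 36 long, 4 mm thick. Origin on its hinge, 57 mm from the box's middle, 57 mm up. Shut, it hangs down, axes parallel to the box's, outer face 61 mm from the middle, 20 to 56 mm up. Angle of its z to the box's z: how far open (0.4 to 0.6 rad at start). Stiff hinge, stays where left; pushing it shut by its free edge takes up to 10 N.
- clasp_b: The same clasp on the box's -x end (shut: outer face 61 mm from the middle on the -x side). Axes parallel to the box's when shut.
- closer: Bent steel bracket, fixed; carries the closing bar: upright flat bar 100 wide (y), 14 to 46 mm up, smooth black face towards -x. Foot and bracket behind it (to x = 130 mm), 60 mm high. Origin: bench level, under the middle of the face at mid setting. The bar is clamped firmly in a slot: its face stands anywhere from 12 mm before to 12 mm behind the origin, not measured: find it by touch.
- spray: Bystander: white bottle, 60 mm diameter, 150 mm high. Origin: centre of its underside.
- tape: Bystander: roll of brown tape lying flat, 100 mm diameter, 45 mm high. Origin: centre of its underside.
- pencup: Bystander: brown card cup, 76 mm diameter, 100 mm high. Origin: centre of its underside.

How it is judged:
On the way, in this order (a step that is already met when the one before it is completed fails the run):
1. One clasp (either) is pressed shut (within 0.08 rad) against the closing bar with at least 5 N for 0.2 s, the other still open (((contact force between clasp_a and closer above 5 N and angle between the z axis of clasp_a and the z axis of box, either way round below 0.08 rad and angle between the z axis of clasp_b and the z axis of box, either way round above 0.25 rad) or (contact force between clasp_b and closer above 5 N and angle between the z axis of clasp_b and the z axis of box, either way round below 0.08 rad and angle between the z axis of clasp_a and the z axis of box, either way round above 0.25 rad))), for 0.2 s.
2. The box has been turned and the other clasp too is pressed shut (within 0.08 rad) against the closing bar with at least 5 N for 0.2 s; both are now shut (contact force between any of clasp_a, clasp_b and closer above 5 N and angle between the z axis of each of clasp_a, clasp_b and the z axis of box, either way round below 0.08 rad), for 0.2 s.
At the end, for the whole second after the job is handed in: Both clasps are shut (each within 0.08 rad of the box's upright), and the box stands upright on the bench (within 0.08 rad), released and at rest, its middle at least 100 mm from the closing bar's origin (angle between the z axis of each of clasp_a, clasp_b and the z axis of box, either way round below 0.08 rad and angle between box's own z axis and vertical below 0.08 rad and height (world z) of box between -0.006 and 0.006 m and horizontal distance between box and closer above 0.1 m and linear speed of box below 0.02 m/s); the robot touches nothing.
It fails at once if The box or a clasp is pressed on the closing bar with more than 40 N (contact force between box and closer above 40 N).
It fails at once if The fingers or any other part of the robot press on a clasp (over 2 N) (contact force between any of the fingers, the arm and clasp_a above 2 N or contact force between any of the fingers, the arm and clasp_b above 2 N).
It fails at once if The box is tipped by more than 0.6 rad (angle between box's own z axis and vertical above 0.6 rad).
It fails at once if The box is dropped or thrown (moves faster than 0.7 m/s with no finger on it; a drop of 25 mm) (linear speed of box above 0.7 m/s and contact force between the fingers and box below 0.3 N).
It fails at once if The bottle, the tape or the cup is moved by more than 30 mm (distance of any of spray, tape, pencup from where it was at the start of the episode above 0.03 m).
It also fails if it takes over 64 s, if anything falls off the work surface, if the arm or the gripper's body presses on something with over 40 N, if the wrist force passes 120 N, or if a joint passes its speed limit or range.

### The arm

A 7-joint arm with a two-finger parallel gripper is mounted at the origin on the work surface. World frame = base frame: x ahead of the robot, y to its left, z up, the work surface at z = 0. Lengths are in m, angles in rad, forces in N, time in s.
With the tool pointing down it reaches from about 0.35 to 0.9 m from the base axis. Payload 7.2 kg.
Tool frame: the origin (TCP) lies at the very end of the fingers, on their centre line; the grasp point (between the pads) lies 19 mm behind it; z points along the fingers, y is the line along which they close (so a half turn about z gives the same grasp; the last joint's range is limited). The gripper opens to 88 mm and grips with 3 to 60 N. Pads are 20 mm wide; open, the fingers measure 115 mm over their backs; the gripper's body (75 mm by 178 mm) begins 61 mm behind the grasp point.
Start: joints at [1.095, 0.411, -0.013, 1.596, 0.006, 1.134, -0.082], TCP at [0.248, -0.574, 0.223] pointing down, gripper open.
Joint ranges: [-2.95, 2.95], [-0.29, 1.99], [-1.47, 1.44], [0.14, 2.54], [-1.03, 4.17], [0.13, 1.85], [-2.86, 2.86]. Speed limits (rad/s): [2.39, 2.39, 3.01, 3.01, 3.14, 3.14, 3.14].

### API

Orientations are given as a 3x3 rotation matrix whose columns are the frame's x, y, z axes.
In Python, from rig import * gives the robot as it stands.
- The arm moves only by the tool step_arm, never from a script. Its argument "deltas" is text: rows parted by semicolons, each of 7 numbers parted by spaces: the turn, a rotation vector about the world's x, y, z normalised to -1 to 1, where 1 is 0.15 rad, then the shift along the world's x, y, z normalised to -1 to 1, where 1 is 0.025 m, then the opening, from -1 (shut) to 1 (fully open). A call has exactly 5 rows; each row shifts and turns the commanded pose from where the row before left it; what a row does not reach is not made up. A row lasts 1/8 s, in which the tool goes at most 62.5 mm and 10.7 degrees, less where a joint would pass 70% of its speed; a pose out of reach is approached as far as the arm can. A call with a number of a shift or a turn outside -1 to 1 is refused whole. A call with a gripper value outside its range is refused whole. The fingers move at their own pace and stop on an object; the grip force is fixed at half the most. Time passes only in rows, so rows that do not move let the fingers close, or fill a call up. It gives the time, the measured TCP pose, the force, the opening and the grip force at its end, in the units of the state.
- get_obs(): the state, without advancing time (a new reading comes with each control period).
- capture(name): name is "scene" or "top"; returns a dict with "frame" (384x512x3 uint8, blue, green, red), "camera_matrix" (3x3 intrinsics, pixels), "dist_coeffs" ([k1, k2, p1, p2, k3] as OpenCV has them; the pictures are not rectified), "xyz" and "orientation" of the camera in the world. Camera axes: x right, y down, z forward; pixel columns grow to the right and rows downward; lengths in m; the calibration is good to about 2 mm. A picture is of the moment at which its call begins. There is no depth.
- close_job(): hands the job in; it is judged then, once.
The state is a dict: "clock": time; "joint_pos": joint angles; "dq": joint speeds; "joint_torque": joint torques, N m; "position": TCP position; "tool_rot": TCP orientation; "force": force on the tool from outside, world axes, zero at the start; "moment": the same for the moment, N m; "finger_gap": opening from 0.0 (shut) to 1.0 (fully open); "grasp_force": force on a finger pad.
Only numpy, scipy, OpenCV 4.12 (cv2) and the standard library are available. Lean on these libraries where they do the work, as an engineer would, in place of code of your own. Each camera call takes 0.05 s, during which the arm holds its last target. There are 200 camera calls.

## Working session

There is one attempt and no reset: what is moved stays moved. The work goes in short steps, Python scripts to look and compute and a tool call to move; the robot and the scene stay as the last step left them, time stands still between calls to the robot, and variables do not carry over. Pictures are saved under pics/ and viewed, at most 10 in all, crops included, and the job is handed in when it is done.

Besides the shell and the picture viewer there is one more tool, called after "Request:" by a JSON object that holds its "fn" and its "kwargs", one argument or row to a line. step_arm: Moves the arm, as the interface text tells. Its arguments: {"type":"object","properties":{"deltas":{"type":"string"}},"required":["deltas"]}

```bash
mkdir -p pics
python3 - <<'E'
from rig import *
import cv2,pickle
for n in("scene","top"):
    c=capture(n); cv2.imwrite(f"pics/{n}0.png",c["frame"]); pickle.dump(c,open(f"{n}.pkl","wb")); print(n,c["xyz"],c["orientation"],c["camera_matrix"],c["dist_coeffs"])
o=get_obs(); print({k:o[k] for k in("clock","position","tool_rot","force","finger_gap")})
E
```

```text
scene [1.14488218 0.63299448 1.22383517] [[-0.68252441  0.59473792 -0.42479082]
 [ 0.73072616  0.54406047 -0.41235602]
 [-0.01413187 -0.59184881 -0.80592511]] [[483.21118118   0.         252.92810653]
 [  0.         483.21118118 187.35211426]
 [  0.           0.           1.        ]] [-0.00047046  0.          0.          0.          0.        ]
top [0.38781862 0.00167235 1.37471773] [[ 0.02181503 -0.99414454  0.10583349]
 [-0.99973793 -0.02095706  0.00921219]
 [-0.00694029 -0.10600672 -0.99434119]] [[469.03877617   0.         259.67533743]
 [  0.         469.03877617 193.64373821]
 [  0.           0.           1.        ]] [-0.08653554  0.          0.          0.          0.        ]
{'clock': 0.1, 'position': array([ 0.24763311, -0.57335603,  0.22190666]), 'tool_rot': array([[ 9.18000137e-01,  3.96579531e-01, -6.51319769e-04],
       [ 3.96580055e-01, -9.17999253e-01,  1.27708583e-03],
       [-9.14449628e-05, -1.43066540e-03, -9.99998972e-01]]), 'force': array([0.26933364, 0.08625319, 0.58472966]), 'finger_gap': 0.9983471077417452}
```

View pics/scene0.png

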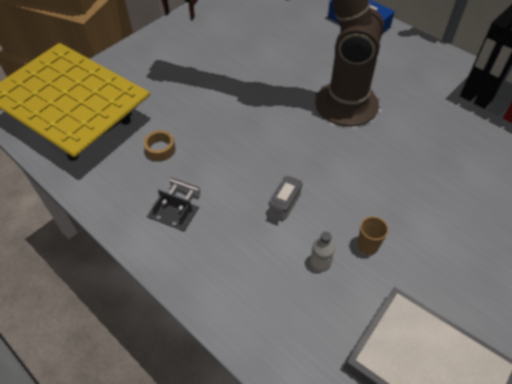

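View pics/top0.png

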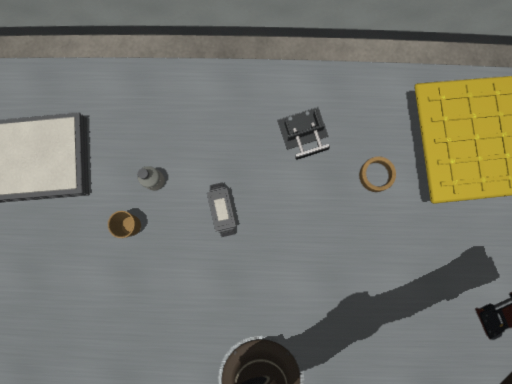

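Top view: box at about (222,209), closer at (304,133) with its bar edge near (312,152), tape (378,174), spray (150,178), cup (122,224). I'll enlarge the box and closer.

Run:
```python
import pickle,cv2,numpy as np
t=pickle.load(open("top.pkl","rb"))["frame"]
a=cv2.resize(t[170:250,180:260],None,fx=7,fy=7,interpolation=cv2.INTER_CUBIC)[:, :400*2]
b=cv2.resize(t[95:175,268:348],None,fx=7,fy=7,interpolation=cv2.INTER_CUBIC)
cv2.imwrite("pics/ct.png",cv2.resize(np.hstack([a,b]),(800,400))*1)
```

```text
(no output)
```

View pics/ct.png

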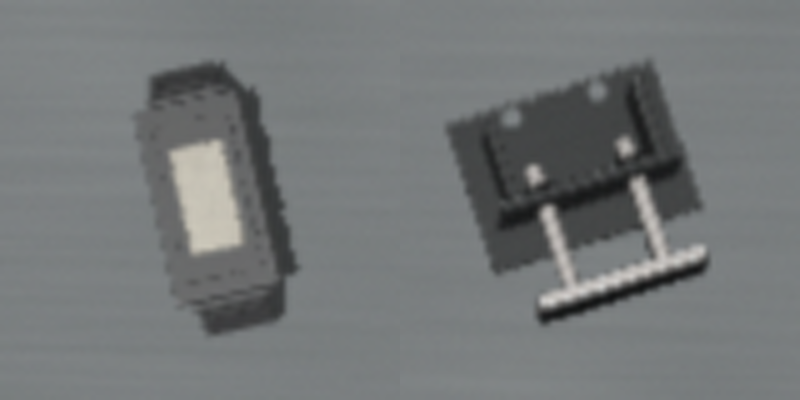

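The box's lid corners are at crop (135,112), (240,88), (285,278), (178,300). The bar's top edge runs from (538,298) to (706,250), and the closer's foot corners are (447,123), (652,62), (703,208), (495,272).

```bash
cat > h.py <<'E'
import pickle,cv2,numpy as np
def ray(c,uv,z):
    u=cv2.undistortPoints(np.array(uv,float).reshape(-1,1,2),c["camera_matrix"],c["dist_coeffs"])[:,0]
    d=np.c_[u,np.ones(len(u))]@np.array(c["orientation"]).T
    o=np.array(c["xyz"]); return o+d*((z-o[2])/d[:,2])[:,None]
E
python3 - <<'E'
from h import *
np.set_printoptions(precision=4,suppress=True)
c=pickle.load(open("top.pkl","rb"))
f=lambda p,x0,y0,dx:[((x-dx)/5+x0-.4,y/5+y0-.4) for x,y in p]
L=ray(c,f([(135,112),(240,88),(285,278),(178,300)],180,170,0),.064)
print("lid",L[:,:2].tolist(),L.mean(0)[:2]); print([np.linalg.norm(L[i]-L[(i+1)%4])for i in range(4)])
a=(L[0]+L[1]-L[2]-L[3]); print("yaw",np.arctan2(a[1],a[0]))
B=ray(c,f([(540,298),(706,252)],268,95,400),.046); d=B[0]-B[1]; print("bar",B[:,:2],np.linalg.norm(d),"closer yaw",np.arctan2(-d[0],d[1]),B.mean(0))
F=ray(c,f([(447,123),(652,62),(703,208),(495,272)],268,95,400),.004)
d=F[0]-F[1];e=F[0]-F[3];d2=F[3]-F[2]
print("foot",F[:,:2],[np.linalg.norm(v)for v in(d,d2,e)],np.arctan2(-d[0],d[1]),np.arctan2(-d2[0],d2[1]),np.arctan2(e[1],e[0]))
yaw=np.arctan2(-(d+d2)[0],(d+d2)[1]); ux=np.array([np.cos(yaw),np.sin(yaw)]);back=(F[0]+F[1])[:2]/2
print("yaw",yaw,"origin from back",back-.130*ux, "bar-origin x",(B.mean(0)[:2]-(back-.130*ux))@ux)
for n,p,z in(("spray",(145,173),.15),("tape",(378,174),.045),("cup",(122,222),.1)): print(n,ray(c,[p],z)[0])
E
```

```text
lid [[0.5288301437271548, 0.16338962569003743], [0.5436722732508021, 0.10455343849888923], [0.4373529751378165, 0.07631837555578122], [0.4237367424868272, 0.13580763853395625]] [0.4834 0.12  ]
[np.float64(0.06067936825634028), np.float64(0.11000459958855893), np.float64(0.061027651120556275), np.float64(0.10865260696245954)]
yaw 0.2581292348836843
bar [[ 0.6455 -0.0868]
 [ 0.6746 -0.1824]] 0.09988736787420632 closer yaw 0.29565899015819386 [ 0.66   -0.1346  0.046 ]
foot [[ 0.759  -0.0326]
 [ 0.7995 -0.1554]
 [ 0.7104 -0.1863]
 [ 0.6688 -0.0627]] [np.float64(0.12922834570375888), np.float64(0.13045074826370281), np.float64(0.09515465161866817)] 0.3185253384521125 0.32476847409002557 0.3215531392419678
yaw 0.32166160065723776 origin from back [ 0.6559 -0.1351] bar-origin x 0.004041476882847351
spray [0.5669 0.3189 0.15  ]
tape [ 0.5933 -0.3249  0.045 ]
cup [0.4373 0.3893 0.1   ]
```

Request:
{"fn": "step_arm", "kwargs": {
  "deltas": "0 0 -0.036 0.34 1 0 1;0 0 -0.036 0.34 1 0 1;0 0 -0.036 0.34 1 0 1;0 0 -0.036 0.34 1 0 1;0 0 -0.036 0.34 1 0 1"
}}

```text
clock: 0.72
position: [0.2905, -0.4477, 0.2223]
tool_rot: [[0.928, 0.372, -0.0], [0.372, -0.928, 0.0], [-0.0, -0.001, -1.0]]
force: [0.1, -0.4, 0.8]
finger_gap: 1.002
grasp_force: 0.0
```

Request:
{"fn": "step_arm", "kwargs": {
  "deltas": "0 0 -0.036 0.34 1 0 1;0 0 -0.036 0.34 1 0 1;0 0 -0.036 0.34 1 0 1;0 0 -0.036 0.34 1 0 1;0 0 -0.036 0.34 1 0 1"
}}

```text
clock: 1.35
position: [0.3329, -0.3228, 0.2224]
tool_rot: [[0.938, 0.346, -0.0], [0.346, -0.938, 0.0], [-0.0, -0.0, -1.0]]
force: [0.3, 0.2, 1.0]
finger_gap: 1.002
grasp_force: 0.0
```

Request:
{"fn": "step_arm", "kwargs": {
  "deltas": "0 0 -0.036 0.34 1 0 1;0 0 -0.036 0.34 1 0 1;0 0 -0.036 0.34 1 0 1;0 0 -0.036 0.34 1 0 1;0 0 -0.036 0.34 1 0 1"
}}

```text
clock: 1.98
position: [0.3753, -0.1979, 0.2225]
tool_rot: [[0.947, 0.321, -0.0], [0.321, -0.947, 0.0], [-0.0, -0.0, -1.0]]
force: [0.9, 0.3, 0.1]
finger_gap: 1.003
grasp_force: 0.0
```

Request:
{"fn": "step_arm", "kwargs": {
  "deltas": "0 0 -0.036 0.34 1 0 1;0 0 -0.036 0.34 1 0 1;0 0 -0.036 0.34 1 0 1;0 0 -0.036 0.34 1 0 1;0 0 -0.036 0.34 1 0 1"
}}

```text
clock: 2.6
position: [0.4178, -0.0729, 0.2225]
tool_rot: [[0.955, 0.295, -0.0], [0.295, -0.955, -0.0], [-0.0, -0.0, -1.0]]
force: [-0.0, -0.5, 0.2]
finger_gap: 0.999
grasp_force: 0.0
```

Request:
{"fn": "step_arm", "kwargs": {
  "deltas": "0 0 -0.036 0.34 1 0 1;0 0 -0.036 0.34 1 0 1;0 0 -0.036 0.34 1 0 1;0 0 -0.036 0.34 1 0 1;0 0 -0.036 0.34 1 0 1"
}}

```text
clock: 3.22
position: [0.4603, 0.052, 0.2224]
tool_rot: [[0.963, 0.269, -0.001], [0.269, -0.963, -0.0], [-0.001, 0.0, -1.0]]
force: [-0.6, 0.7, 0.4]
finger_gap: 0.997
grasp_force: 0.0
```

Request:
{"fn": "step_arm", "kwargs": {
  "deltas": "0 0 -0.02 0.185 0.544 -0.6 1;0 0 -0.02 0.185 0.544 -0.6 1;0 0 -0.02 0.185 0.544 -0.6 1;0 0 -0.02 0.185 0.544 -0.6 1;0 0 -0.02 0.185 0.544 -0.6 1"
}}

```text
clock: 3.85
position: [0.4834, 0.1195, 0.1469]
tool_rot: [[0.967, 0.255, -0.001], [0.255, -0.967, -0.0], [-0.001, 0.0, -1.0]]
force: [-0.3, 0.1, 0.3]
finger_gap: 1.0
grasp_force: 0.0
```

Request:
{"fn": "step_arm", "kwargs": {
  "deltas": "0 0 0 0 0 -0.8 1;0 0 0 0 0 -0.8 1;0 0 0 0 0 -0.8 1;0 0 0 0 0 -0.8 1;0 0 0 0 0 -0.8 1"
}}

```text
clock: 4.47
position: [0.4832, 0.1191, 0.0468]
tool_rot: [[0.967, 0.255, -0.001], [0.255, -0.967, -0.0], [-0.001, 0.0, -1.0]]
force: [0.4, 0.1, -0.9]
finger_gap: 1.0
grasp_force: 0.0
```

Run:
```python
from rig import *
import cv2,numpy as np
t=capture("top")["frame"][160:240,170:270]; s=capture("scene")["frame"][150:250,230:330]
cv2.imwrite("pics/g1.png",np.hstack([cv2.resize(t,(400,320),interpolation=2),cv2.resize(s,(320,320),interpolation=2)]))
o=get_obs(); print(o["position"],o["force"])
```

```text
[0.48190079 0.11874568 0.04577043] [ 0.93869871 -0.27134727 -0.13615386]
```

View pics/g1.png

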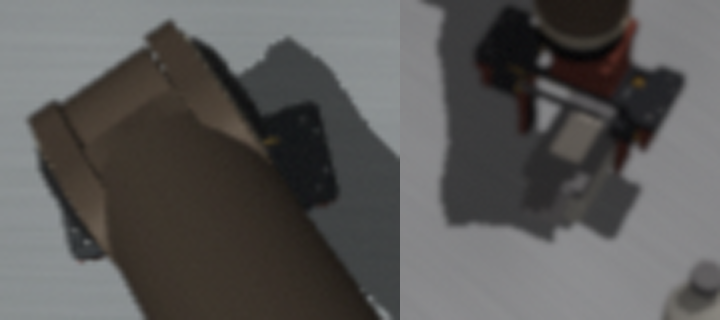

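The fingers straddle the box's long sides (right half, around (525,110) and (620,150)) and the clasps are free. I'll go down and grip.

Request:
{"fn": "step_arm", "kwargs": {
  "deltas": "0 0 0 0 0 -0.35 1;0 0 0 0 0 -0.35 1;0 0 0 0 0 -0.35 1;0 0 0 0 0 -0.3 1;0 0 0 0 0 0 1"
}}

```text
clock: 5.2
position: [0.4831, 0.1192, 0.0133]
tool_rot: [[0.967, 0.255, -0.001], [0.255, -0.967, -0.0], [-0.001, -0.0, -1.0]]
force: [0.3, 0.3, 0.7]
finger_gap: 0.997
grasp_force: 0.0
```

Request:
{"fn": "step_arm", "kwargs": {
  "deltas": "0 0 0 0 0 0 -1;0 0 0 0 0 0 -1;0 0 0 0 0 0 -1;0 0 0 0 0 0 -1;0 0 0 0 0 0 -1"
}}

```text
clock: 5.82
position: [0.4836, 0.12, 0.0142]
tool_rot: [[0.967, 0.256, 0.001], [0.256, -0.967, 0.001], [0.001, -0.001, -1.0]]
force: [-1.3, 3.4, 4.3]
finger_gap: 0.681
grasp_force: 30.0
```

Request:
{"fn": "step_arm", "kwargs": {
  "deltas": "0 0 0 0 0 0 -1;0 0 0 0 0 0.1 -1;0 0 0 0 0 0.1 -1;0 0 0 0 0 0 -1;0 0 0 0 0 0 -1"
}}

```text
clock: 6.45
position: [0.4834, 0.1189, 0.0187]
tool_rot: [[0.967, 0.255, -0.0], [0.255, -0.967, -0.0], [-0.0, 0.0, -1.0]]
force: [0.2, 0.9, -5.1]
finger_gap: 0.682
grasp_force: 30.0
```

Request:
{"fn": "step_arm", "kwargs": {
  "deltas": "0 0 0.038 0 -0.7 0 -1;0 0 0.038 0 -1 0 -1;0 0 0.038 0 -1 0 -1;0 0 0.038 0 -1 0 -1;0 0 0.038 0 -1 0 -1"
}}

```text
clock: 7.08
position: [0.4834, 0.0008, 0.0188]
tool_rot: [[0.959, 0.283, -0.0], [0.283, -0.959, -0.0], [-0.0, 0.0, -1.0]]
force: [-0.2, -0.8, -5.0]
finger_gap: 0.678
grasp_force: 30.0
```

Request:
{"fn": "step_arm", "kwargs": {
  "deltas": "0 0 0.038 0 -1 0 -1;0 0 0.038 0 -1 0 -1;0 0 0.038 0 -1 0 -1;0 0 0.038 0 -1 0 -1;0 0 0.038 0 -1 0 -1"
}}

```text
clock: 7.7
position: [0.4833, -0.1242, 0.0188]
tool_rot: [[0.951, 0.31, -0.0], [0.31, -0.951, -0.0], [-0.0, -0.0, -1.0]]
force: [0.4, -0.2, -5.4]
finger_gap: 0.688
grasp_force: 30.0
```

Request:
{"fn": "step_arm", "kwargs": {
  "deltas": "0 0 0 0.55 -0.36 0 -1;0 0 0 0.55 -0.36 0 -1;0 0 0 0.55 -0.36 0 -1;0 0 0 0.55 -0.36 0 -1;0 0 0 0.55 -0.36 0 -1"
}}

```text
clock: 8.32
position: [0.5538, -0.1674, 0.0188]
tool_rot: [[0.95, 0.311, 0.0], [0.311, -0.95, 0.001], [0.001, -0.0, -1.0]]
force: [0.5, 0.2, -4.8]
finger_gap: 0.682
grasp_force: 30.0
```

Run:
```python
from rig import *
import cv2,numpy as np
o=get_obs(); print(o["position"],o["force"],o["joint_pos"])
t=capture("top")["frame"][90:230,240:400]; s=capture("scene")["frame"][150:250,130:270]
cv2.imwrite("pics/p1.png",np.hstack([cv2.resize(t,(366,320),interpolation=2),cv2.resize(s,(434,310),interpolation=2)[:,:],][:1]+[cv2.resize(s,(434,320),interpolation=2)]))
```

```text
[ 0.55384696 -0.1674496   0.01878933] [ 0.54469776  0.19832742 -4.7651165 ] [ 0.52366168  0.62172892 -0.42364409  1.86058243  0.3637126   0.73556448
 -1.35734107]
```

View pics/p1.png

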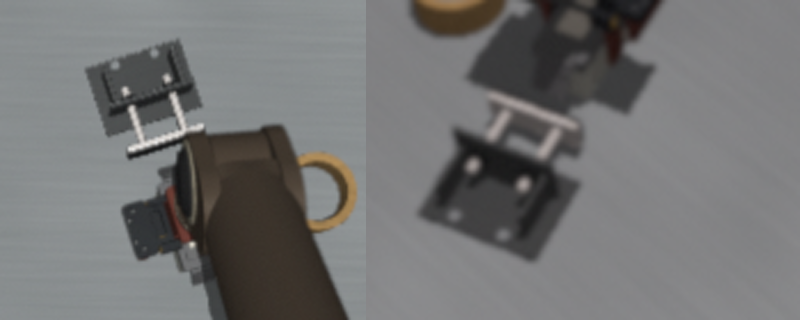

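The box (right half, clasp near (585,85)) faces the middle of the bar, which runs from (490,95) to (580,125), and nothing is touching. I'll advance by feel.

Request:
{"fn": "step_arm", "kwargs": {
  "deltas": "0 0 0 0.152 0.05 0 -1;0 0 0 0.152 0.05 0 -1;0 0 0 0.152 0.05 0 -1;0 0 0 0.152 0.05 0 -1;0 0 0 0.152 0.05 0 -1"
}}

```text
clock: 9.05
position: [0.5715, -0.1618, 0.0189]
tool_rot: [[0.951, 0.31, 0.0], [0.31, -0.951, -0.0], [-0.0, 0.0, -1.0]]
force: [0.4, -0.3, -4.3]
finger_gap: 0.677
grasp_force: 30.0
```

Request:
{"fn": "step_arm", "kwargs": {
  "deltas": "0 0 0 0.076 0.025 0 -1;0 0 0 0.076 0.025 0 -1;0 0 0 0.076 0.025 0 -1;0 0 0 0.076 0.025 0 -1;0 0 0 0.076 0.025 0 -1"
}}

```text
clock: 9.68
position: [0.5789, -0.1597, 0.0185]
tool_rot: [[0.951, 0.309, -0.004], [0.309, -0.951, -0.001], [-0.004, -0.0, -1.0]]
force: [-5.2, -2.3, -0.9]
finger_gap: 0.682
grasp_force: 30.0
```

Request:
{"fn": "step_arm", "kwargs": {
  "deltas": "0 0 0 0.057 0.019 0 -1;0 0 0 0.057 0.019 0 -1;0 0 0 0.057 0.019 0 -1;0 0 0 0.057 0.019 0 -1;0 0 0 0.057 0.019 0 -1"
}}

```text
clock: 10.3
position: [0.5879, -0.1567, 0.0189]
tool_rot: [[0.951, 0.309, -0.0], [0.309, -0.951, -0.0], [-0.0, 0.0, -1.0]]
force: [-3.7, -1.9, -2.7]
finger_gap: 0.678
grasp_force: 30.0
```

Request:
{"fn": "step_arm", "kwargs": {
  "deltas": "0 0 0 0.038 0.013 0 -1;0 0 0 0.038 0.013 0 -1;0 0 0 0.038 0.013 0 -1;0 0 0 0.038 0.013 0 -1;0 0 0 0.038 0.013 0 -1"
}}

```text
clock: 10.92
position: [0.5927, -0.1548, 0.0189]
tool_rot: [[0.951, 0.31, -0.0], [0.31, -0.951, 0.0], [0.0, -0.0, -1.0]]
force: [-3.0, -1.5, -2.8]
finger_gap: 0.683
grasp_force: 30.0
```

Request:
{"fn": "step_arm", "kwargs": {
  "deltas": "0 0 0 0.038 0.013 0 -1;0 0 0 0.038 0.013 0 -1;0 0 0 0.038 0.013 0 -1;0 0 0 0.038 0.013 0 -1;0 0 0 0 0 0 -1"
}}

```text
clock: 11.55
position: [0.5947, -0.1541, 0.0184]
tool_rot: [[0.951, 0.309, -0.003], [0.309, -0.951, -0.001], [-0.003, -0.0, -1.0]]
force: [-7.9, -2.4, -1.8]
finger_gap: 0.682
grasp_force: 30.0
```

Request:
{"fn": "step_arm", "kwargs": {
  "deltas": "0 0 0 0.038 0.013 0 -1;0 0 0 0.038 0.013 0 -1;0 0 0 0 0 0 -1;0 0 0 0 0 0 -1;0 0 0 0 0 0 -1"
}}

```text
clock: 12.18
position: [0.5948, -0.1541, 0.0178]
tool_rot: [[0.951, 0.309, -0.007], [0.309, -0.951, -0.001], [-0.007, -0.001, -1.0]]
force: [-12.4, -4.4, -1.0]
finger_gap: 0.681
grasp_force: 30.0
```

Request:
{"fn": "step_arm", "kwargs": {
  "deltas": "0 0 0 0.038 0.013 0 -1;0 0 0 0.038 0.013 0 -1;0 0 0 0 0 0 -1;0 0 0 0 0 0 -1;0 0 0 0 0 0 -1"
}}

```text
clock: 12.8
position: [0.5948, -0.1542, 0.0173]
tool_rot: [[0.951, 0.309, -0.01], [0.309, -0.951, -0.002], [-0.01, -0.001, -1.0]]
force: [-16.5, -5.0, 0.3]
finger_gap: 0.682
grasp_force: 30.0
```

Request:
{"fn": "step_arm", "kwargs": {
  "deltas": "0 0 0 -0.2 -0.065 0 -1;0 0 0 -0.8 -0.26 0 -1;0 0 0 -0.8 -0.26 0 -1;0 0 0 -0.8 -0.26 0 -1;0 0 0 -0.8 -0.26 0 -1"
}}

```text
clock: 13.42
position: [0.5163, -0.1792, 0.0194]
tool_rot: [[0.951, 0.31, 0.003], [0.31, -0.951, 0.001], [0.003, 0.0, -1.0]]
force: [0.2, 0.7, -4.0]
finger_gap: 0.681
grasp_force: 30.0
```

Request:
{"fn": "step_arm", "kwargs": {
  "deltas": "0 0 0.5 0 0 0 -1;0 0 1 0 0 0 -1;0 0 1 0 0 0 -1;0 0 1 0 0 0 -1;0 0 1 0 0 0 -1"
}}

```text
clock: 14.05
position: [0.5169, -0.1791, 0.0195]
tool_rot: [[0.544, 0.839, 0.003], [0.839, -0.544, 0.001], [0.002, 0.002, -1.0]]
force: [-0.3, -0.5, -4.8]
finger_gap: 0.684
grasp_force: 30.0
```

Run:
```python
from rig import *
import numpy as np
o=get_obs(); print(o["position"],o["force"],np.round(o["joint_pos"],3),np.round(o["tool_rot"],3))
```

```text
[ 0.51692733 -0.17910007  0.01946335] [-0.2927962  -0.53880958 -4.79930851] [ 0.696  0.62  -0.598  1.932  0.505  0.739 -0.772] [[ 0.544  0.839  0.003]
 [ 0.839 -0.544  0.001]
 [ 0.002  0.002 -1.   ]]
```

Request:
{"fn": "step_arm", "kwargs": {
  "deltas": "0 0 1 0 0 0 -1;0 0 1 0 0 0 -1;0 0 1 0 0 0 -1;0 0 1 0 0 0 -1;0 0 1 0 0 0 -1"
}}

```text
clock: 14.68
position: [0.5168, -0.1792, 0.0195]
tool_rot: [[-0.173, 0.985, 0.003], [0.985, 0.173, 0.001], [0.0, 0.003, -1.0]]
force: [-0.0, 0.1, -3.8]
finger_gap: 0.678
grasp_force: 30.0
```

Request:
{"fn": "step_arm", "kwargs": {
  "deltas": "0 0 1 0 0 0 -1;0 0 1 0 0 0 -1;0 0 1 0 0 0 -1;0 0 1 0 0 0 -1;0 0 1 0 0 0 -1"
}}

```text
clock: 15.3
position: [0.5167, -0.1794, 0.0194]
tool_rot: [[-0.798, 0.603, 0.003], [0.603, 0.798, 0.001], [-0.002, 0.002, -1.0]]
force: [-0.2, -0.3, -5.3]
finger_gap: 0.682
grasp_force: 30.0
```

Request:
{"fn": "step_arm", "kwargs": {
  "deltas": "0 0 1 0 0 0 -1;0 0 1 0 0 0 -1;0 0 1 0 0 0 -1;0 0 1 0 0 0 -1;0 0 1 0 0 0 -1"
}}

```text
clock: 15.92
position: [0.5166, -0.1795, 0.0194]
tool_rot: [[-0.995, -0.102, 0.003], [-0.102, 0.995, 0.001], [-0.003, 0.001, -1.0]]
force: [0.1, 0.3, -5.6]
finger_gap: 0.68
grasp_force: 30.0
```

Run:
```python
from rig import *
import numpy as np
o=get_obs(); R=o["tool_rot"]; print(o["position"],o["force"],np.round(o["joint_pos"],3),"yaw left/.15",((.315-np.arctan2(R[1,0],R[0,0])+np.pi)%(2*np.pi))/.15, R[:,2])
```

```text
[ 0.51662354 -0.17952563  0.01942467] [ 0.12762458  0.30120883 -5.63450084] [ 1.006  0.841 -1.088  1.913  0.912  0.986  1.158] yaw left/.15 1.4154820475387808 [ 2.60498817e-03  9.23429166e-04 -9.99996181e-01]
```

Request:
{"fn": "step_arm", "kwargs": {
  "deltas": "0 0 0.7 0.2 0.065 0 -1;0 0 0.715 0.4 0.13 0 -1;0 0 0 0.4 0.13 0 -1;0 0 0 0.4 0.13 0 -1;0 0 0 0.2 0.065 0 -1"
}}

```text
clock: 16.55
position: [0.5562, -0.1664, 0.0191]
tool_rot: [[-0.952, -0.305, 0.001], [-0.305, 0.952, 0.0], [-0.001, -0.0, -1.0]]
force: [-0.6, 0.3, -4.6]
finger_gap: 0.68
grasp_force: 30.0
```

Run:
```python
from rig import *
import cv2,numpy as np
o=get_obs(); print(o["position"],o["force"],np.round(o["joint_pos"],3),np.round(o["tool_rot"],3))
s=capture("scene")["frame"][120:220,140:260]
cv2.imwrite("pics/p2.png",cv2.resize(s,(600,500),interpolation=2))
```

```text
[ 0.55623917 -0.16635023  0.01909415] [-0.56982514  0.34526586 -4.58201448] [ 0.947  0.899 -1.108  1.828  0.939  1.051  1.336] [[-0.952 -0.305  0.001]
 [-0.305  0.952  0.   ]
 [-0.001 -0.    -1.   ]]
```

View pics/p2.png

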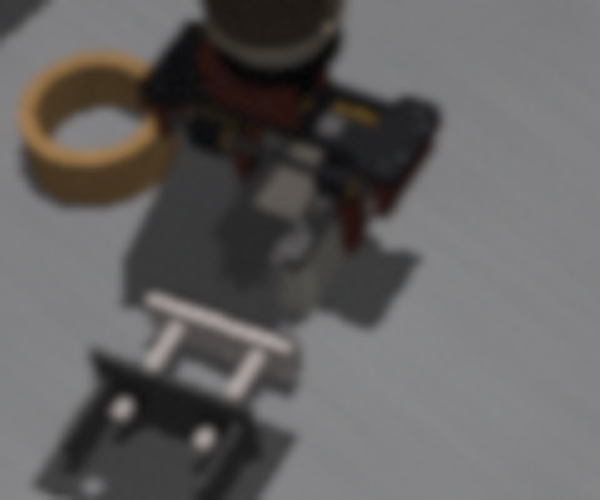

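The open clasp (about (290,250)) now faces the bar, whose edge runs from (150,300) to (290,348). By calculation the box is centred on the bar to within about 1 mm, so I'll advance.

Request:
{"fn": "step_arm", "kwargs": {
  "deltas": "0 0 0 0.095 0.031 0 -1;0 0 0 0.095 0.031 0 -1;0 0 0 0.095 0.031 0 -1;0 0 0 0.095 0.031 0 -1;0 0 0 0.095 0.031 0 -1"
}}

```text
clock: 17.23
position: [0.5672, -0.163, 0.0189]
tool_rot: [[-0.952, -0.305, -0.0], [-0.305, 0.952, 0.0], [0.0, 0.0, -1.0]]
force: [0.6, 0.1, -3.6]
finger_gap: 0.679
grasp_force: 30.0
```

Request:
{"fn": "step_arm", "kwargs": {
  "deltas": "0 0 0 0.076 0.025 0 -1;0 0 0 0.076 0.025 0 -1;0 0 0 0.076 0.025 0 -1;0 0 0 0.076 0.025 0 -1;0 0 0 0.076 0.025 0 -1"
}}

```text
clock: 17.85
position: [0.5759, -0.1602, 0.0187]
tool_rot: [[-0.952, -0.305, -0.002], [-0.305, 0.952, -0.001], [0.002, -0.0, -1.0]]
force: [-4.7, -2.6, -2.3]
finger_gap: 0.679
grasp_force: 30.0
```

Request:
{"fn": "step_arm", "kwargs": {
  "deltas": "0 0 0 0.057 0.019 0 -1;0 0 0 0.057 0.019 0 -1;0 0 0 0.057 0.019 0 -1;0 0 0 0.057 0.019 0 -1;0 0 0 0.057 0.019 0 -1"
}}

```text
clock: 18.48
position: [0.5839, -0.1576, 0.019]
tool_rot: [[-0.952, -0.305, 0.0], [-0.305, 0.952, -0.0], [-0.0, -0.0, -1.0]]
force: [-3.8, -1.4, -2.9]
finger_gap: 0.681
grasp_force: 30.0
```

Request:
{"fn": "step_arm", "kwargs": {
  "deltas": "0 0 0 0.038 0.013 0 -1;0 0 0 0.038 0.013 0 -1;0 0 0 0.038 0.013 0 -1;0 0 0 0.038 0.013 0 -1;0 0 0 0.038 0.013 0 -1"
}}

```text
clock: 19.1
position: [0.5886, -0.1559, 0.0189]
tool_rot: [[-0.952, -0.305, 0.0], [-0.305, 0.952, 0.0], [-0.0, -0.0, -1.0]]
force: [-3.9, -2.9, -2.8]
finger_gap: 0.681
grasp_force: 30.0
```

Request:
{"fn": "step_arm", "kwargs": {
  "deltas": "0 0 0 0.038 0.013 0 -1;0 0 0 0.038 0.013 0 -1;0 0 0 0.038 0.013 0 -1;0 0 0 0.038 0.013 0 -1;0 0 0 0 0 0 -1"
}}

```text
clock: 19.73
position: [0.5893, -0.1557, 0.0179]
tool_rot: [[-0.952, -0.305, -0.006], [-0.305, 0.952, -0.002], [0.006, -0.0, -1.0]]
force: [-11.5, -4.2, -0.8]
finger_gap: 0.685
grasp_force: 30.0
```

Request:
{"fn": "step_arm", "kwargs": {
  "deltas": "0 0 0 0.038 0.013 0 -1;0 0 0 0.038 0.013 0 -1;0 0 0 0 0 0 -1;0 0 0 0 0 0 -1;0 0 0 0 0 0 -1"
}}

```text
clock: 20.35
position: [0.5893, -0.1558, 0.0173]
tool_rot: [[-0.952, -0.305, -0.01], [-0.305, 0.952, -0.003], [0.01, -0.0, -1.0]]
force: [-16.6, -6.0, 1.1]
finger_gap: 0.681
grasp_force: 30.0
```

Request:
{"fn": "step_arm", "kwargs": {
  "deltas": "0 0 0 0.038 0.013 0 -1;0 0 0 0 0 0 -1;0 0 0 0 0 0 -1;0 0 0 0 0 0 -1;0 0 0 0 0 0 -1"
}}

```text
clock: 20.98
position: [0.5893, -0.1558, 0.0171]
tool_rot: [[-0.952, -0.305, -0.012], [-0.305, 0.952, -0.004], [0.012, -0.0, -1.0]]
force: [-19.8, -7.4, 1.2]
finger_gap: 0.68
grasp_force: 30.0
```

Request:
{"fn": "step_arm", "kwargs": {
  "deltas": "0 0 0 -0.2 -0.065 0 -1;0 0 0 -0.8 -0.26 0 -1;0 0 0 -1 -0.325 0 -1;0 0 0 -1 -0.325 0 -1;0 0 0 -1 -0.325 0 -1"
}}

```text
clock: 21.6
position: [0.4957, -0.1855, 0.0193]
tool_rot: [[-0.952, -0.306, 0.003], [-0.306, 0.952, 0.001], [-0.003, 0.0, -1.0]]
force: [0.2, 0.5, -4.5]
finger_gap: 0.68
grasp_force: 30.0
```

Request:
{"fn": "step_arm", "kwargs": {
  "deltas": "0 0 0 0 0 -0.05 -1;0 0 0 0 0 -0.05 -1;0 0 0 0 0 -0.05 -1;0 0 0 0 0 -0.03 -1;0 0 0 0 0 0 -1"
}}

```text
clock: 22.22
position: [0.4954, -0.1857, 0.0143]
tool_rot: [[-0.952, -0.306, 0.0], [-0.306, 0.952, 0.0], [-0.0, 0.0, -1.0]]
force: [0.2, 0.5, -5.0]
finger_gap: 0.684
grasp_force: 30.0
```

Request:
{"fn": "step_arm", "kwargs": {
  "deltas": "0 0 0 0 0 -0.02 -1;0 0 0 0 0 -0.02 -1;0 0 0 0 0 0 -1;0 0 0 0 0 0 -1;0 0 0 0 0 0 -1"
}}

```text
clock: 22.85
position: [0.4954, -0.1858, 0.0142]
tool_rot: [[-0.952, -0.306, 0.001], [-0.306, 0.952, -0.0], [-0.001, -0.0, -1.0]]
force: [-2.6, -0.2, 5.6]
finger_gap: 0.683
grasp_force: 30.0
```

Standing on the bench. Before releasing, I'll check that both clasps look shut.

Request:
{"fn": "step_arm", "kwargs": {
  "deltas": "0 0 0 0 0 0 0;0 0 0 0 0 0 1;0 0 0 0 0 0 1;0 0 0 0 0 0 1;0 0 0 0 0 0 1"
}}

```text
clock: 23.48
position: [0.4952, -0.1861, 0.0134]
tool_rot: [[-0.952, -0.306, 0.0], [-0.306, 0.952, 0.0], [-0.0, 0.0, -1.0]]
force: [1.7, 0.4, -0.1]
finger_gap: 1.0
grasp_force: 0.0
```

Request:
{"fn": "step_arm", "kwargs": {
  "deltas": "0 0 0 0 0 0.2 1;0 0 0 0 0 0.6 1;0 0 0 0 0 1 1;0 0 0 0 0 1 1;0 0 0 0 0 1 1"
}}

```text
clock: 24.1
position: [0.4953, -0.186, 0.1103]
tool_rot: [[-0.952, -0.306, 0.001], [-0.306, 0.952, -0.0], [-0.001, -0.0, -1.0]]
force: [0.8, 0.1, -0.5]
finger_gap: 1.001
grasp_force: 0.0
```

Request:
{"fn": "step_arm", "kwargs": {
  "deltas": "0 0 0 0 0.6 1 1;0 0 0 0 1 1 1;0 0 0 0 1 1 1;0 0 0 0 1 1 1;0 0 0 0 1 0 1"
}}

```text
clock: 24.72
position: [0.496, -0.0698, 0.2111]
tool_rot: [[-0.952, -0.306, 0.003], [-0.306, 0.952, -0.001], [-0.003, -0.002, -1.0]]
force: [0.6, 0.3, -0.6]
finger_gap: 1.0
grasp_force: 0.0
```

Run:
```python
from rig import *
import cv2,numpy as np
o=get_obs(); print(o["clock"],o["position"],o["force"])
s=capture("scene")["frame"][100:200,150:270]; t=capture("top")["frame"][140:240,260:360]
cv2.imwrite("pics/p3.png",np.hstack([cv2.resize(s,(432,360),interpolation=2),cv2.resize(t,(360,360),interpolation=2)]))
```

```text
24.725 [ 0.49595747 -0.06976516  0.21114729] [ 0.61787615  0.27604964 -0.61543588]
```

View pics/p3.png

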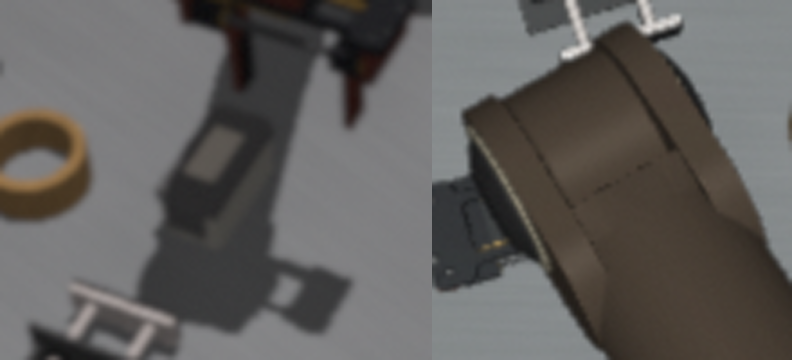

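The box stands upright at about (220,170) with the near clasp flush and the bar clear. I'll move the arm aside to see the far clasp.

Request:
{"fn": "step_arm", "kwargs": {
  "deltas": "0 0 0 0 1 0 1;0 0 0 0 1 0 1;0 0 0 0 1 0 1;0 0 0 0 1 0 1;0 0 0 0 1 0 1"
}}

```text
clock: 25.45
position: [0.4951, 0.0537, 0.2086]
tool_rot: [[-0.952, -0.305, -0.0], [-0.305, 0.952, -0.0], [0.0, -0.0, -1.0]]
force: [0.1, -0.1, -0.0]
finger_gap: 1.0
grasp_force: 0.0
```

Request:
{"fn": "step_arm", "kwargs": {
  "deltas": "0 0 0 0 1 0 1;0 0 0 0 0.5 0 1;0 0 0 0 0 0 1;0 0 0 0 0 0 1;0 0 0 0 0 0 1"
}}

```text
clock: 26.08
position: [0.4952, 0.0903, 0.2082]
tool_rot: [[-0.953, -0.304, -0.0], [-0.304, 0.953, -0.0], [0.0, -0.0, -1.0]]
force: [-0.4, 0.2, -0.3]
finger_gap: 1.001
grasp_force: 0.0
```

Run:
```python
from rig import *
import cv2,numpy as np
t=capture("top")["frame"][140:240,260:360]
cv2.imwrite("pics/p4.png",cv2.resize(t,(600,600),interpolation=2))
```

```text
(no output)
```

View pics/p4.png

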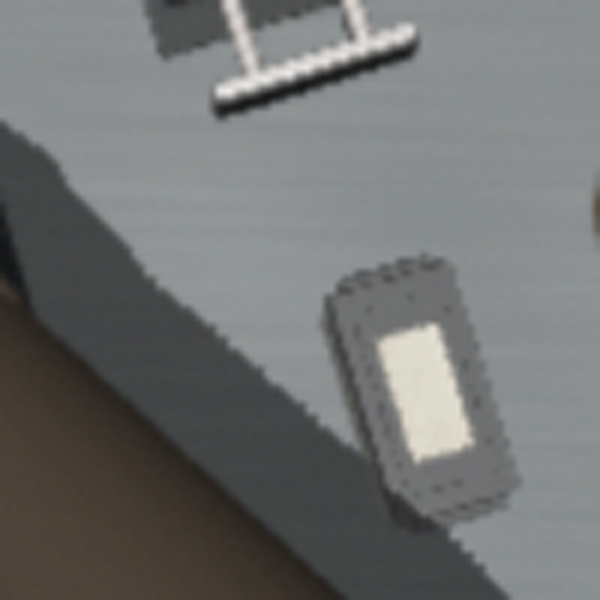

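The box is upright with its lid centred near (420,390). Both clasps, at (400,270) and (460,510), show only as thin rims, so both are shut. The box is well clear of the bar.

```bash
python3 -c "
from rig import *
print(close_job())"
```

```text
the job is handed in; nothing more can be done
None
```

The job is handed in: both clasps were pressed shut on the bar (about 17 N and 21 N at the wrist, under the 40 N limit), and the closed box stands upright and released about 165 mm from the bar's origin; no verdict came back from the judge.

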